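Sweep the offcuts into the scrap box and lock its lid

TASK

Push both wooden offcuts along the deck of the scrap box and over its edge into the open box, without picking them up. Then swing the lid shut, press it down against its sprung pins and turn the red wing knob clockwise as far as it goes, so that the hidden tongue holds the lid shut when you let go. Leave the bit case, the tape measure and the black tin where they stand.

Things in the scene. Friction and masses are not known exactly. Their poses are not given: they have to be found in the camera images.
- scrap_box: plywood scrap box, fixed, hollow, 120 mm high. Origin on the bench; x away from the robot, -y to its right (turned by its yaw). Footprint x +-110, y -140 to +150 mm. Top at z 120: y 0 to 150 is a 12 mm deck board with 8 mm high rails at x beyond +-98, open at its +y end; y -128 to 0 is the opening, x +-98, 114 mm deep. The box is hollow under the deck too
- deck_edge (a point): middle of the deck's edge over which the offcuts fall, at the deck's top face; axes as the box
- offcut_1_mid (a point): centre of one oak-brown offcut, 60 (its x) x 80 (its y) x 30 mm, loose, about 0.1 kg, lying on the deck; its y axis points roughly along the deck
- offcut_2_mid (a point): centre of the other oak-brown offcut, same size, beside the first
- lid (a joint): angle of the grey lid (rad): 0 flat on the box, pi/2 upright. Starts leaning open at about 1.7 (stop 1.75); falls by itself once pushed past upright. Two steel spring pins on the side rims stop it ajar at about 0.09; pressing it flat takes about 10 N at the knob. Latched it reads about 0.02
- lid_hinge (a point): middle of the lid's hinge axis, along the box's x at y -134, z 124 mm in the box (the end away from the deck). Turns with the lid: y from hinge to free edge, z out of the outer face. The side away from the deck is free for a push from behind
- lid_edge (a point): middle of the lid's free edge, 146 mm from the hinge; the lid is 220 mm wide and 8 mm thick, this point half-way through it
- wing_knob (a joint): wing knob (rad): grows clockwise seen from outside the lid, from 0 to 0.8 at the start to a firm stop at 2.2. From about 1.2 its tongue reaches under the deck board; home (square to the edge) at the stop. With the lid not pressed flat the tongue meets the board's edge and the knob is blocked there. Light friction, stays where left
- knob_grip (a point): centre of the red wing, a bar 44 mm long (y), 10 thick (x), 26 tall (z, out of the lid), with a 2 mm gap to the lid's outer face, 112 mm from the hinge on the lid's middle line, its centre 19 mm out from mid-thickness of the lid. White mark on the tongue's end (+y). The bar points along the box's y at 2.2; at angle q it is turned 2.2 - q back from that, anticlockwise
- bit_case_mid (a point): centre of the blue bit case, 59 x 110 x 23 mm, loose on the bench behind the box: leave alone
- tape_mid (a point): centre of the yellow tape measure, 68 x 95 x 35 mm, loose on the bench behind the box: leave alone
- tin_mid (a point): centre of the small black tin, 40 mm across, 75 mm high, loose on the bench behind the box: leave alone

How it is judged:
By the outcome, as a careful person would: the job done as asked, in the order asked, and still so for the second after the job is handed in, with the robot touching nothing.
It also fails if it takes over 72 s, if anything falls off the work surface, if the arm or the gripper's body presses on something with over 40 N, if the wrist force passes 120 N, or if a joint passes its speed limit or range.

ROBOT

A 6-joint arm with a two-finger parallel gripper is mounted at the origin on a cart in front of the work surface, level with it; the furniture and walls round the work are solid. World frame = base frame: x ahead of the robot, y to its left, z up, the work surface at z = 0. Lengths are in m, angles in rad, forces in N, time in s.
With the tool pointing down it reaches from about 0.35 to 0.925 m from the base axis. Payload 6.4 kg.
Tool frame: the origin (TCP) lies midway between the tips of the shut fingers; the grasp point (between the pads) lies 19 mm behind it; z points along the fingers, y is the line along which they close (so a half turn about z gives the same grasp; the last joint's range is limited). The gripper opens to 94 mm and grips with 3 to 60 N. Pads are 16 mm wide; open, the fingers measure 119 mm over their backs; the gripper's body (75 mm by 177 mm) begins 78 mm behind the grasp point.
Start: joints at [-1.318, 0.245, 1.558, -0, 1.339, -0.174], TCP at [0.269, -0.592, 0.205] pointing down, gripper open.
Joint ranges: [-3.13, 3.13], [-1.02, 2.26], [0.13, 2.54], [-0.95, 4.09], [0.21, 2.88], [-2.74, 2.74]. Speed limits (rad/s): [2.57, 2.57, 3.14, 3.14, 3.14, 3.14].

INTERFACE

Orientations are given as a unit quaternion [x, y, z, w].
In Python, from rig import manip gives the robot as it stands.
- The arm moves only by the tool servo_tool, never from a script. Its argument "steps" is a list of rows, each a list of 3 entries, a list of its own where there are three numbers: the shift along the tool's x, y, z in mm, then the turn, a rotation vector about the tool's x, y, z in degrees, then the opening, from 0 (shut) to 1 (fully open). A call has 1 to 20 rows; each row shifts and turns the commanded pose from where the row before left it, along the tool's axes as they then stand; what a row does not reach is not made up. A row lasts 1/12 s, in which the tool goes at most 41.7 mm and 7.16 degrees, less where a joint would pass 70% of its speed; a pose out of reach is approached as far as the arm can. A call is refused whole if a number of a shift passes 41.7 or a number of a turn 7.16, either way. A call with a gripper value outside its range is refused whole. The fingers move at their own pace and stop on an object; "grip_force" is the grip in N (left out, the last holds). Time passes only in rows, so rows that do not move let the fingers close. It gives the time, the measured TCP pose, the force, the opening and the grip force at its end, in the units of the state.
- manip.state(): the state, without advancing time (a new reading comes with each control period).
- manip.capture(name): name is "scene" or "top"; returns a dict with "frame" (400x640x3 uint8, red, green, blue), "vertical_fov" (degrees; the focal length in pixels is half the picture's height over the tangent of half this angle, whatever the lens; pixels are square), "cx", "cy" (the principal point, pixels), "view" (4x4, takes a point from world to camera coordinates). Camera axes: x right, y down, z forward; pixel columns grow to the right and rows downward; lengths in m; the calibration is good to about 2 mm. A picture is of the moment at which its call begins. There is no depth.
- manip.job_done(): hands the job in; it is judged then, once.
The state is a dict: "time": time; "q": joint angles; "joint_vel": joint speeds; "joint_torque": joint torques, N m; "tcp_pos": TCP position; "ee_rot": TCP orientation; "force": force on the tool from outside, world axes, zero at the start; "torque": the same for the moment, N m; "finger_gap": finger opening in m; "gripper_force": force on a finger pad.
Only numpy, scipy, OpenCV 4.12 (cv2) and the standard library are available. Lean on these libraries where they do the work, as an engineer would, in place of code of your own. Each camera call takes 0.05 s, during which the arm holds its last target. There are 200 camera calls.

## Working session

There is one attempt and no reset: what is moved stays moved. The work goes in short steps, Python scripts to look and compute and a tool call to move; the robot and the scene stay as the last step left them, time stands still between calls to the robot, and variables do not carry over. Pictures are saved under pics/ and viewed, at most 10 in all, crops included, and the job is handed in when it is done.

Besides the shell and the picture viewer there is one more tool, called in YAML: its name, and indented under it one key for each argument. servo_tool: Moves the arm, as the interface text tells. Its arguments: {"type":"object","properties":{"steps":{"type":"array","items":{"type":"array"}},"grip_force":{"type":"number"}},"required":["steps"]}

```bash
mkdir -p pics; ls
python3 - <<'E'
from rig import manip
import cv2,numpy as np
np.set_printoptions(precision=4,suppress=True)
s=manip.state();print(s)
for n in("scene","top"):
    c=manip.capture(n);cv2.imwrite(f"pics/{n}0.png",c["frame"][:,:,::-1])
    print(n,c["vertical_fov"],c["cx"],c["cy"],repr(c["view"]))
    np.savez(f"{n}.npz",f=c["frame"],fov=c["vertical_fov"],cx=c["cx"],cy=c["cy"],V=c["view"])
E
```

```text
pics
{'time': 0.0, 'q': array([-1.3181,  0.2458,  1.559 , -0.    ,  1.3387, -0.1741]), 'joint_vel': array([-0.0001,  0.0016, -0.0008, -0.0007, -0.0012,  0.0011]), 'joint_torque': array([ -0.0003, -41.583 , -31.4606,   0.0685,   0.0332,  -0.0001]), 'tcp_pos': array([ 0.2689, -0.5911,  0.2044]), 'ee_rot': array([ 0.9773,  0.2118, -0.    , -0.0009]), 'force': array([ 0.0542,  1.0284, -0.5288]), 'torque': array([-0.0049,  0.0313,  0.0026]), 'gripper_force': 0.0, 'finger_gap': 0.0937810178297955}
scene 43.69954374794273 314.68400239821665 205.2056096477824 array([[ 0.9699,  0.2435, -0.0005, -0.5461],
       [ 0.1706, -0.681 , -0.7121, -0.1273],
       [-0.1737,  0.6906, -0.7021,  1.1522],
       [ 0.    ,  0.    ,  0.    ,  1.    ]])
top 43.6282310920071 315.9163871125869 196.01478757339376 array([[ 0.0184, -0.9998,  0.0099, -0.1826],
       [-0.9927, -0.0195, -0.1192,  0.615 ],
       [ 0.1194, -0.0076, -0.9928,  0.8762],
       [ 0.    ,  0.    ,  0.    ,  1.    ]])
```

View pics/scene0.png

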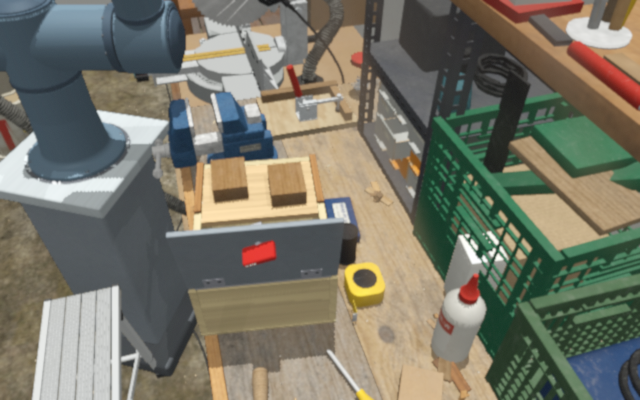

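View pics/top0.png

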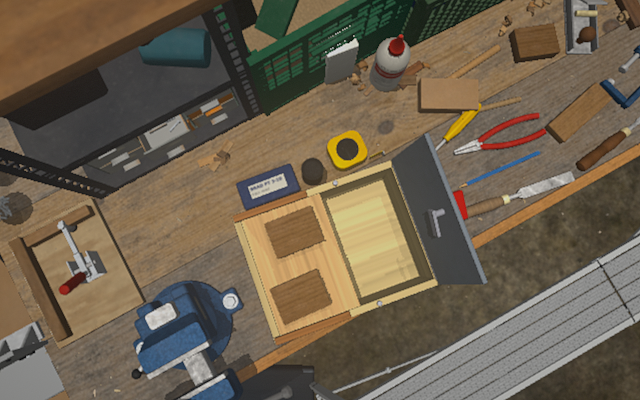

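The top view shows the box with its deck to the left (corners about (236,217) and (274,338)), the opening to the right, and the open lid at (437,210). The two offcuts lie at (295,230) and (301,296). I'll zoom in for accurate corners.

Run:
```python
import cv2
a=cv2.imread("pics/top0.png")[125:345,225:495];cv2.imwrite("pics/c1.png",cv2.resize(a,None,fx=2.7,fy=2.7,interpolation=cv2.INTER_CUBIC))
a=cv2.imread("pics/scene0.png")[140:340,155:395];cv2.imwrite("pics/c2.png",cv2.resize(a,None,fx=3,fy=3,interpolation=cv2.INTER_CUBIC))
```

```text
(no output)
```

View pics/c1.png

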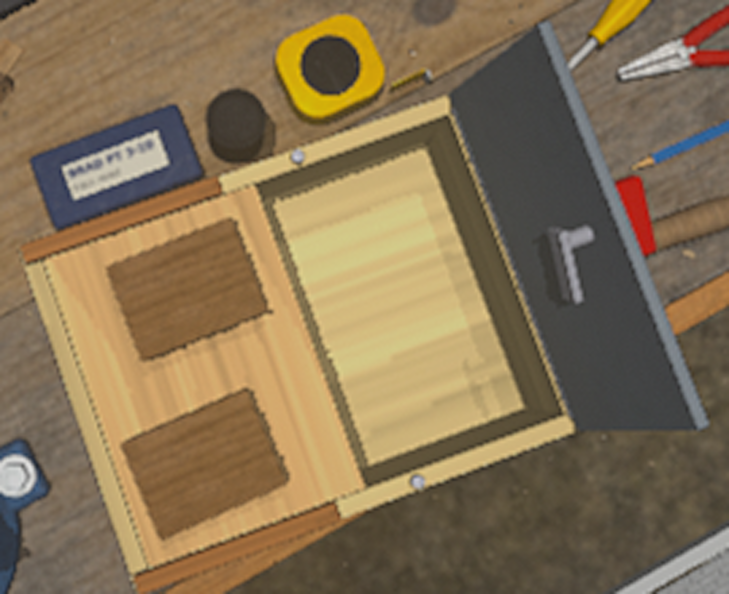

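View pics/c2.png

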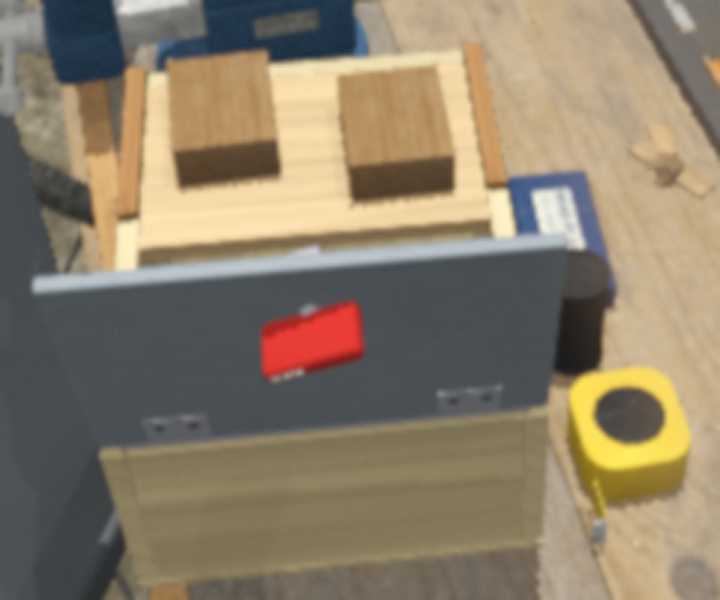

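The crops give clear corners for the deck, rims, rails, offcuts (tops at z 150), lid and red wing; next I fit poses.

```bash
cat > h.py <<'E'
import numpy as np,cv2
from scipy.optimize import least_squares
np.set_printoptions(precision=4,suppress=True)
def cam(n):
    d=np.load(f"{n}.npz");f=200/np.tan(np.radians(d["fov"])/2)
    return d["V"],f,d["cx"],d["cy"]
C={n:cam(n) for n in("scene","top")}
def proj(n,P):
    V,f,cx,cy=C[n];p=np.atleast_2d(P)@V[:3,:3].T+V[:3,3];return np.c_[cx+f*p[:,0]/p[:,2],cy+f*p[:,1]/p[:,2]]
def T(x,y,a,P):
    P=np.atleast_2d(P).astype(float);c,s=np.cos(a),np.sin(a)
    return np.c_[x+c*P[:,0]-s*P[:,1],y+s*P[:,0]+c*P[:,1],P[:,2]]
tc=lambda L:np.array(L,float)/2.7+[225,125]
sc=lambda L:np.array(L,float)/3+[155,140]
E
cat > fit.py <<'E'
from h import *
tp=tc([(262,188),(363,490),(447,97),(575,430),(558,412),(297,156),(418,482)]);tP=np.array([(98,0,120),(-98,0,120),(110,-140,120),(-110,-140,120),(-98,-128,120),(0,0,0),(0,0,0)])/1e3
tp,tP=tp[:5],tP[:5]
sp=sc([(138,247),(490,220),(138,583),(540,543),(103,450),(548,410),(118,215),(508,182),(480,43)])
sP=np.array([(-98,0,120),(98,0,120),(-110,-140,0),(110,-140,0),(-110,-140,120),(110,-140,120),(-110,0,128),(110,0,128),(110,150,128)])/1e3
f=lambda p:np.r_[proj("top",T(*p,tP))-tp,proj("scene",T(*p,sP))-sp].ravel()
r=least_squares(f,[.5,-.25,0.3],loss="soft_l1");b=r.x;print("box",b);print(f(b).reshape(-1,2))
for nm,t,s in(("A",[(123,440),(248,390),(288,475),(163,538)],[(168,60),(268,52),(278,148),(177,157)]),("B",[(108,268),(235,220),(270,312),(145,358)],[(338,76),(437,68),(452,157),(350,167)])):
    tP4=np.array([(30,40,150),(30,-40,150),(-30,-40,150),(-30,40,150)])/1e3
    sP4=np.array([(-30,40,150),(30,40,150),(30,-40,150),(-30,-40,150)])/1e3
    g=lambda p:np.r_[proj("top",T(*p,tP4))-tc(t),proj("scene",T(*p,sP4))-sc(s)].ravel()
    r=least_squares(g,[b[0],b[1]+.07,b[2]],loss="soft_l1");o=r.x
    c,s_=np.cos(b[2]),np.sin(b[2]);d=o[:2]-b[:2]
    print(nm,o,"in box",c*d[0]+s_*d[1],-s_*d[0]+c*d[1],"rel yaw deg",np.degrees(o[2]-b[2]),"res",np.abs(g(o)).max())
# lid: edge corners; hinge at y -134 z124
def lidP(phi,P): # lid coords x,y(from hinge),z
    P=np.atleast_2d(P).astype(float);return np.c_[P[:,0],-.134+P[:,1]*np.cos(phi)-P[:,2]*np.sin(phi),.124+P[:,1]*np.sin(phi)+P[:,2]*np.cos(phi)]
lp=np.r_[tc([(541,24),(707,425)]),sc([(565,238),(35,283)])]
def h(p):
    a=T(*b,lidP(p[0],[(.11,.146,.004),(-.11,.146,.004)]));bb=T(*b,lidP(p[0],[(.11,.146,-.004),(-.11,.146,-.004)]))
    a2=T(*b,lidP(p[0],[(.11,.146,0),(-.11,.146,0)]));return np.r_[proj("top",a2)-lp[:2],proj("scene",a2)-lp[2:]].ravel()
r=least_squares(h,[1.6]);print("lid",r.x,h(r.x))
ph=r.x[0]
wp=sc([(262,325),(357,303),(363,355),(270,378)])
def w(p):
    q=p[0];a=2.2-q;c,s=np.cos(a),np.sin(a)
    # corners outer face z=.032 ; bar along y rotated ccw by a
    L=[(5,-22),(5,22),(-5,22),(-5,-22)];P=np.array([(c*x-s*y,.112e3+s*x+c*y,32) for x,y in L])/1e3
    return proj("scene",T(*b,lidP(ph,P)))
for q in(0,.2,.4,.6,.8):print(q,((w([q])-[155,140])*3).round())
for n,z in(("tin",75),("tape",35),("bit",23)):
    uv=dict(tin=tc([(237,120)]),tape=tc([(330,65)]),bit=tc([(117,167)]))[n][0]
    k=least_squares(lambda p:(proj("top",[p[0],p[1],z/1e3])-uv).ravel(),[.5,-.3]).x;print(n,k,"box",np.array([[c,s_],[-s_,c]])@(k-b[:2]))
E
python3 fit.py
```

```text
box [ 0.521  -0.2075  0.3624]
[[-4.5209 -1.0783]
 [-1.1283  0.0439]
 [ 2.9577 -1.8229]
 [ 3.2635 -0.2337]
 [ 0.0611  1.9392]
 [-0.198  -1.7082]
 [-0.0585 -2.5074]
 [ 0.2934 -0.1142]
 [ 0.3348 -0.4487]
 [-1.2351  0.4848]
 [-0.031  -0.3317]
 [-1.706   6.2133]
 [ 1.0567  6.2127]
 [-0.0227 -2.9224]]
A [ 0.4479 -0.1502  0.4323] in box -0.04811136026055753 0.07956701224611769 rel yaw deg 4.007274256686741 res 2.925414793000357
B [ 0.5471 -0.1383  0.3835] in box 0.04887662402894112 0.055442246851796745 rel yaw deg 1.2084985699793105 res 1.357601918954913
lid [1.773] [ 1.1451 -0.6772 -1.1466  1.7632  0.8122  0.0009 -1.389   0.2404]
0 [[346. 345.]
 [265. 382.]
 [281. 390.]
 [362. 353.]]
0.2 [[354. 349.]
 [261. 378.]
 [273. 387.]
 [365. 358.]]
0.4 [[360. 352.]
 [259. 373.]
 [266. 383.]
 [367. 363.]]
0.6 [[365. 357.]
 [259. 368.]
 [262. 379.]
 [366. 368.]]
0.8 [[367. 362.]
 [261. 363.]
 [259. 374.]
 [364. 373.]]
tin [ 0.661  -0.1641] box [ 0.1463 -0.0091]
tape [ 0.7076 -0.2273] box [ 0.1674 -0.0847]
bit [ 0.6356 -0.0821] box [0.1516 0.0767]
```

```bash
sed -i 's/^f=lambda/keep=[0,1,2,3,4,5,8];sp,sP=sp[keep],sP[keep]\nf=lambda/' fit.py; python3 fit.py | grep -v '^ \[\[\?2\|^0'
python3 - <<'E'
from h import *
# back-project top crop pixels to z planes in box frame with box guess
import re
b=[.521,-.2075,.3624]
def bp(uv,z):
    k=least_squares(lambda p:(proj("top",[p[0],p[1],z])-uv).ravel(),[.5,-.3]).x
    c,s=np.cos(b[2]),np.sin(b[2]);return np.array([[c,s],[-s,c]])@(k-b[:2])
for nm,p,z in(("edge",(262,188),.12),("edge",(363,490),.12),("rimc",(447,97),.12),("rimc",(575,430),.12),("rail",(25,262),.128),("rail",(135,592),.128),("railend",(220,182),.128),("railend",(340,512),.128),("pin",(297,156),.13),("pin",(418,482),.13),("strip",(30,262),.12),("stripin",(45,262),.12)):print(nm,bp(tc([p])[0],z)*1e3)
E
```

```text
box [ 0.5212 -0.2081  0.3622]
[[-4.1598 -1.1523]
 [-0.7784 -0.0278]
 [ 3.3195 -1.8824]
 [ 3.6133 -0.2898]
 [ 0.4115  1.8816]
 [-0.2656 -1.4545]
 [-0.0648 -2.2493]
 [ 0.2096  0.2027]
 [ 0.3231 -0.1258]
 [-1.3361  0.8137]
 [-0.0427  0.0016]
 [-0.0161 -2.7199]]
A [ 0.4479 -0.1502  0.4323] in box -0.04804020781352025 0.0801496130714014 rel yaw deg 4.017186125531214 res 2.9254155611166652
B [ 0.5471 -0.1383  0.3835] in box 0.04895194541826348 0.05604162096848041 rel yaw deg 1.218406865512401 res 1.3576019166908964
lid [1.7691] [ 1.2234 -0.6329 -1.0808  1.8467  0.7323 -0.0294 -1.5042  0.1892]
 [361. 353.]]
 [365. 358.]]
 [367. 363.]]
 [366. 368.]]
 [363. 373.]]
tin [ 0.661  -0.1641] box [ 0.1464 -0.0084]
tape [ 0.7076 -0.2273] box [ 0.1675 -0.0841]
bit [ 0.6356 -0.0821] box [0.1517 0.0773]
edge [93.8058 -6.5069]
edge [-98.5178  -1.7738]
rimc [ 108.7905 -134.2407]
rimc [-108.5151 -134.8613]
rail [ 98.6951 144.3889]
rail [-107.3472  145.5149]
railend [105.0294  16.893 ]
railend [-104.9142   15.9825]
pin [104.065  -32.6834]
pin [-103.9519  -33.5935]
strip [ 98.5903 142.4893]
stripin [ 95.509  133.8689]
```

servo_tool:
  steps:
    - [[0,0,-12],[0,0,-6.64],1]
    - [[0,0,-12],[0,0,-6.64],1]
    - [[0,0,-12],[0,0,-6.64],1]
    - [[0,0,-12],[0,0,-6.64],1]
    - [[0,0,-12],[0,0,-6.64],1]
    - [[0,0,-12],[0,0,-6.64],1]
    - [[0,0,-12],[0,0,-6.64],1]
    - [[0,0,-12],[0,0,-6.64],1]
    - [[0,0,-12],[0,0,-6.64],1]
    - [[0,0,-12],[0,0,-6.64],1]
    - [[0,0,-12],[0,0,-6.64],1]
    - [[0,0,-12],[0,0,-6.64],1]
    - [[0,0,-12],[0,0,-6.64],1]
    - [[0,0,0],[0,0,0],1]
    - [[0,0,0],[0,0,0],1]

```text
time: 1.35
tcp_pos: [0.2691, -0.5918, 0.3615]
ee_rot: [0.569, 0.822, -0.0, 0.0]
force: [-0.3, 0.2, -0.1]
finger_gap: 0.0941
gripper_force: 0.0
```

```bash
cat > go.py <<'E'
import sys,numpy as np
from rig import manip
from scipy.spatial.transform import Rotation as R
B=np.array([.522,-.2103]);A=.362
def rep(*targets):
    s=manip.state();M=R.from_quat(s["ee_rot"]).as_matrix();p=s["tcp_pos"]
    c,n=np.cos(A),np.sin(A);d=p[:2]-B
    print("t",round(s["time"],2),"box mm",np.round(1e3*np.array([c*d[0]+n*d[1],-n*d[0]+c*d[1],p[2]]),1),"theta",round(np.arctan2(M[1,1],M[0,1]),3),"tilt",np.round(M[:2,2],3),"q",np.round(s["q"],2),"F",np.round(s["force"],1),"gap",round(s["finger_gap"],4))
    for t in targets:
        w=np.array([B[0]+(c*t[0]-n*t[1])/1e3,B[1]+(n*t[0]+c*t[1])/1e3,t[2]/1e3])
        print("to",t,"tool shift mm",np.round(1e3*M.T@(w-p),1));p=w
if __name__=="__main__":
    a=list(map(float,sys.argv[1:]));rep(*[a[i:i+3] for i in range(0,len(a),3)])
E
python3 go.py 0 153 360 0 153 127 0 -10 127
```

```text
t 1.35 box mm [-371.6 -267.2  361.5] theta 0.36 tilt [ 0.    -0.001] q [-1.32  0.17  1.37  0.    1.61 -1.68] F [-0.3  0.2 -0.1] gap 0.0941
to [0.0, 153.0, 360.0] tool shift mm [421.1 370.6   1.2]
to [0.0, 153.0, 127.0] tool shift mm [1.00e-01 0.00e+00 2.33e+02]
to [0.0, -10.0, 127.0] tool shift mm [-1.63e+02  4.00e-01  1.00e-01]
```

servo_tool:
  steps:
    - [[26.3,23.2,0],[0,0,0],1]
    - [[26.3,23.2,0],[0,0,0],1]
    - [[26.3,23.2,0],[0,0,0],1]
    - [[26.3,23.2,0],[0,0,0],1]
    - [[26.3,23.2,0],[0,0,0],1]
    - [[26.3,23.2,0],[0,0,0],1]
    - [[26.3,23.2,0],[0,0,0],1]
    - [[26.3,23.2,0],[0,0,0],1]
    - [[26.3,23.2,0],[0,0,0],1]
    - [[26.3,23.2,0],[0,0,0],1]
    - [[26.3,23.2,0],[0,0,0],1]
    - [[26.3,23.2,0],[0,0,0],1]
    - [[26.3,23.2,0],[0,0,0],1]
    - [[26.3,23.2,0],[0,0,0],1]
    - [[26.3,23.2,0],[0,0,0],1]
    - [[26.3,23.2,0],[0,0,0],1]
    - [[0,0,0],[0,0,0],1]
    - [[0,0,0],[0,0,0],1]

```text
time: 2.85
tcp_pos: [0.4667, -0.0652, 0.3601]
ee_rot: [0.567, 0.823, -0.0, -0.001]
force: [-0.3, -0.1, 0.4]
finger_gap: 0.0939
gripper_force: 0.0
```

servo_tool:
  steps:
    - [[0,0,30],[0,0,0],1]
    - [[0,0,30],[0,0,0],1]
    - [[0,0,30],[0,0,0],1]
    - [[0,0,30],[0,0,0],1]
    - [[0,0,30],[0,0,0],1]
    - [[0,0,0],[0,0,0],1]
    - [[0,0,0],[0,0,0],1]

```text
time: 3.43
tcp_pos: [0.4655, -0.0672, 0.21]
ee_rot: [0.569, 0.822, -0.001, -0.002]
force: [0.6, -0.7, -0.2]
finger_gap: 0.0939
gripper_force: 0.0
```

```bash
python3 go.py 0 150 127
python3 - <<'E'
from rig import manip
import cv2
import numpy as np
a=manip.capture("scene")["frame"][60:260,130:400,::-1];b=manip.capture("top")["frame"][125:345,140:410,::-1]
cv2.imwrite("pics/d1.png",np.vstack([cv2.resize(a,None,fx=1.4,fy=1.4),cv2.resize(b,None,fx=1.4,fy=1.4)]))
E
```

```text
t 3.43 box mm [ -2.2 153.8 210. ] theta 0.36 tilt [-0.004  0.001] q [-0.39 -0.19  2.   -0.    1.34 -0.74] F [ 0.6 -0.7 -0.2] gap 0.0939
to [0.0, 150.0, 127.0] tool shift mm [-4.   2.4 83. ]
```

View pics/d1.png

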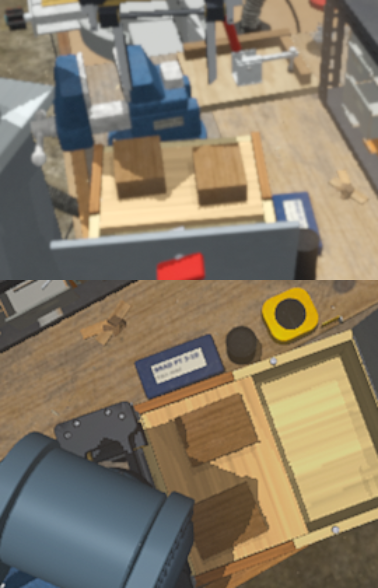

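The gripper hangs just beyond the deck's end, with one finger behind each offcut and the vise clear. I descend, then push.

servo_tool:
  steps:
    - [[0,0.6,21],[0,0,0],1]
    - [[0,0.6,21],[0,0,0],1]
    - [[0,0.6,21],[0,0,0],1]
    - [[0,0.6,18],[0,0,0],1]
    - [[0,0,0],[0,0,0],1]
    - [[0,0,0],[0,0,0],1]

```text
time: 4.03
tcp_pos: [0.47, -0.0663, 0.1319]
ee_rot: [0.568, 0.823, 0.0, 0.001]
force: [0.1, 0.6, 0.5]
finger_gap: 0.0938
gripper_force: 0.0
```

servo_tool:
  steps:
    - [[-8,0,0],[0,0,0],1]
    - [[-8,0,0],[0,0,0],1]
    - [[-8,0,0],[0,0,0],1]
    - [[-8,0,0],[0,0,0],1]
    - [[-8,0,0],[0,0,0],1]
    - [[-8,0,0],[0,0,0],1]
    - [[-8,0,0],[0,0,0],1]
    - [[-8,0,0],[0,0,0],1]
    - [[-8,0,0],[0,0,0],1]
    - [[-8,0,0],[0,0,0],1]

```text
time: 4.87
tcp_pos: [0.4977, -0.1413, 0.1304]
ee_rot: [0.568, 0.823, 0.0, -0.0]
force: [-0.1, 2.1, 1.4]
finger_gap: 0.094
gripper_force: 0.9
```

```bash
python3 go.py 0 -10 129
python3 - <<'E'
from rig import manip
import cv2
import numpy as np
a=manip.capture("scene")["frame"][60:260,130:400,::-1];b=manip.capture("top")["frame"][125:345,225:495,::-1]
cv2.imwrite("pics/d2.png",np.vstack([cv2.resize(a,None,fx=1.4,fy=1.4),cv2.resize(b,None,fx=1.4,fy=1.4)]))
E
```

```text
t 4.87 box mm [  1.8  73.2 130.4] theta 0.362 tilt [-0.  0.] q [-0.5   0.02  1.95  0.    1.17 -0.86] F [-0.1  2.1  1.4] gap 0.094
to [0.0, -10.0, 129.0] tool shift mm [-83.2  -1.8   1.4]
```

View pics/d2.png

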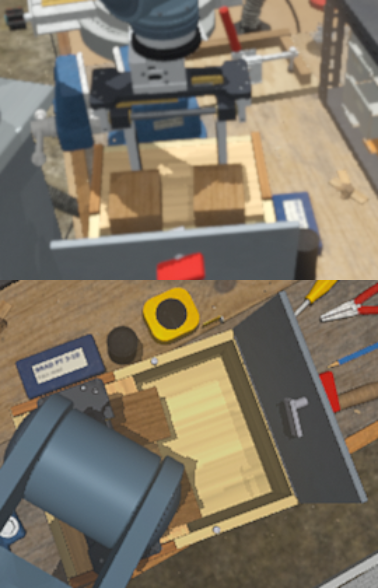

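Both offcuts are being pushed squarely by the two fingers and are near the edge. I carry on.

servo_tool:
  steps:
    - [[-8,0,0],[0,0,0],1]
    - [[-8,0,0],[0,0,0],1]
    - [[-8,0,0],[0,0,0],1]
    - [[-8,0,0],[0,0,0],1]
    - [[-8,0,0],[0,0,0],1]
    - [[-8,0,0],[0,0,0],1]
    - [[-8,0,0],[0,0,0],1]
    - [[-8,0,0],[0,0,0],1]
    - [[-8,0,0],[0,0,0],1]
    - [[-8,0,0],[0,0,0],1]
    - [[-8,0,0],[0,0,0],1]
    - [[0,0,0],[0,0,0],1]
    - [[0,0,0],[0,0,0],1]

```text
time: 6.05
tcp_pos: [0.5288, -0.2232, 0.1303]
ee_rot: [0.568, 0.823, 0.0, -0.0]
force: [-0.4, 0.2, 0.4]
finger_gap: 0.0944
gripper_force: 0.0
```

servo_tool:
  steps:
    - [[0,0,-35],[0,0,0],1]
    - [[0,0,-35],[0,0,0],1]
    - [[0,0,-35],[0,0,0],1]
    - [[0,0,-35],[0,0,0],1]
    - [[0,0,-35],[0,0,0],1]
    - [[0,0,-35],[0,0,0],1]
    - [[0,0,0],[0,0,0],1]
    - [[0,0,0],[0,0,0],1]

```text
time: 6.72
tcp_pos: [0.5295, -0.223, 0.3432]
ee_rot: [0.568, 0.823, 0.0, 0.003]
force: [-0.3, -0.1, 0.2]
finger_gap: 0.094
gripper_force: 0.0
```

```bash
python3 go.py 0 -215 340 0 -215 238 0 -130 238
python3 - <<'E'
from rig import manip
import cv2
import numpy as np
a=manip.capture("scene")["frame"][60:260,130:400,::-1];b=manip.capture("top")["frame"][125:345,225:495,::-1]
cv2.imwrite("pics/d3.png",np.vstack([cv2.resize(a,None,fx=1.4,fy=1.4),cv2.resize(b,None,fx=1.4,fy=1.4)]))
E
```

```text
t 6.72 box mm [  2.5 -14.5 343.2] theta 0.363 tilt [ 0.004 -0.003] q [-0.6  -0.02  1.59  0.    1.56 -0.96] F [-0.3 -0.1  0.2] gap 0.094
to [0.0, -215.0, 340.0] tool shift mm [-200.5   -2.8    4. ]
to [0.0, -215.0, 238.0] tool shift mm [  0.4  -0.3 102. ]
to [0.0, -130.0, 238.0] tool shift mm [85.   0.1 -0.4]
```

View pics/d3.png

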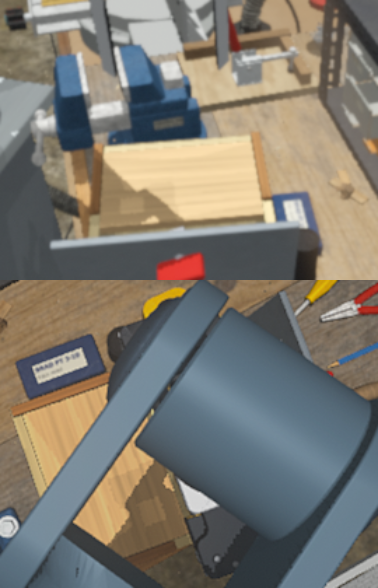

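The deck is empty: both offcuts went over the edge. Now I go behind the lid.

servo_tool:
  steps:
    - [[-33.4,-0.5,0],[0,0,0],1]
    - [[-33.4,-0.5,0],[0,0,0],1]
    - [[-33.4,-0.5,0],[0,0,0],1]
    - [[-33.4,-0.5,0],[0,0,0],1]
    - [[-33.4,-0.5,0],[0,0,0],1]
    - [[-33.4,-0.5,0],[0,0,0],1]
    - [[0,0,0],[0,0,0],1]
    - [[0,0,26],[0,0,0],1]
    - [[0,0,26],[0,0,0],1]
    - [[0,0,26],[0,0,0],1]
    - [[0,0,26],[0,0,0],1]
    - [[0,0,0],[0,0,0],1]
    - [[0,0,0],[0,0,0],1]

```text
time: 7.9
tcp_pos: [0.5957, -0.4097, 0.2329]
ee_rot: [0.568, 0.823, 0.001, -0.003]
force: [0.4, 0.7, 0.4]
finger_gap: 0.094
gripper_force: 0.0
```

```bash
python3 go.py 0 -115 240
python3 - <<'E'
from rig import manip
import cv2
import numpy as np
a=manip.capture("scene")["frame"][100:340,120:400,::-1];b=manip.capture("top")["frame"][125:345,225:495,::-1]
cv2.imwrite("pics/d4.png",np.vstack([cv2.resize(a,None,fx=1.3,fy=1.3),cv2.resize(b,(364,286))]))
E
```

```text
t 7.9 box mm [  -1.7 -212.6  232.9] theta 0.363 tilt [-0.005  0.005] q [-0.76  0.4   1.32  0.    1.43 -1.12] F [0.4 0.7 0.4] gap 0.094
to [0.0, -115.0, 240.0] tool shift mm [97.6  1.8 -6.5]
```

View pics/d4.png

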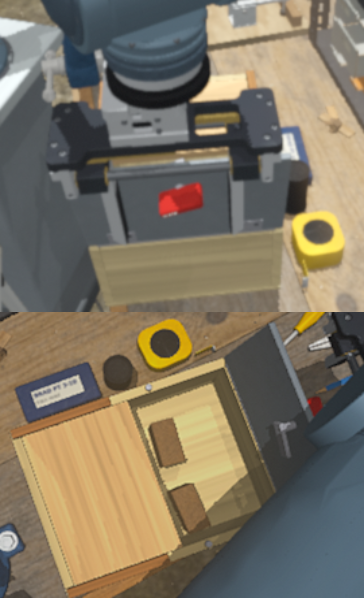

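Both offcuts lie in the box and the fingers straddle the knob behind the lid. I push it over.

servo_tool:
  steps:
    - [[8,0,0],[0,0,0],1]
    - [[8,0,0],[0,0,0],1]
    - [[8,0,0],[0,0,0],1]
    - [[8,0,0],[0,0,0],1]
    - [[8,0,0],[0,0,0],1]
    - [[8,0,0],[0,0,0],1]
    - [[8,0,0],[0,0,0],1]
    - [[8,0,0],[0,0,0],1]
    - [[8,0,0],[0,0,0],1]
    - [[8,0,0],[0,0,0],1]
    - [[8,0,0],[0,0,0],1]
    - [[8,0,0],[0,0,0],1]
    - [[8,0,0],[0,0,0],1]
    - [[0,0,0],[0,0,0],1]
    - [[0,0,0],[0,0,0],1]
    - [[0,0,0],[0,0,0],1]
    - [[0,0,0],[0,0,0],1]
    - [[0,0,0],[0,0,0],1]

```text
time: 9.5
tcp_pos: [0.5602, -0.3144, 0.2364]
ee_rot: [0.568, 0.823, -0.0, -0.0]
force: [-0.5, -0.3, 0.1]
finger_gap: 0.0939
gripper_force: 0.0
```

```bash
python3 go.py 0 -24 300
python3 - <<'E'
from rig import manip
import cv2
import numpy as np
a=manip.capture("scene")["frame"][100:340,120:400,::-1];b=manip.capture("top")["frame"][125:345,225:495,::-1]
cv2.imwrite("pics/d5.png",np.vstack([cv2.resize(a,None,fx=1.3,fy=1.3),cv2.resize(b,(364,286))]))
E
```

```text
t 9.5 box mm [  -1.2 -110.8  236.4] theta 0.362 tilt [-0. -0.] q [-0.69  0.2   1.55 -0.    1.39 -1.05] F [-0.5 -0.3  0.1] gap 0.0939
to [0.0, -24.0, 300.0] tool shift mm [ 86.8   1.2 -63.6]
```

servo_tool:
  steps:
    - [[0,0,-10],[0,0,7.1],1]
    - [[0,0,-10],[0,0,7.1],1]
    - [[0,0,-10],[0,0,7.1],1]
    - [[0,0,-10],[0,0,7.1],1]
    - [[0,0,-10],[0,0,7.1],1]
    - [[0,0,-10],[0,0,7.1],1]
    - [[0,0,-10],[0,0,7.1],1]
    - [[0,0,-10],[0,0,7.1],0.5]
    - [[0,0,-10],[0,0,7.1],0.5]
    - [[0,0,-10],[0,0,7.1],0.5]
    - [[0,0,0],[0,0,0],0.5]
    - [[0,0,0],[0,0,0],0.5]

```text
time: 10.6
tcp_pos: [0.5603, -0.3143, 0.3368]
ee_rot: [0.94, 0.342, 0.0, 0.0]
force: [0.7, 0.2, 0.5]
finger_gap: 0.0641
gripper_force: 0.0
```

```bash
cat > red.py <<'E'
from h import *
from rig import manip
import sys
b=[.522,-.2103,.362]
for n in("scene","top"):
    f=manip.capture(n)["frame"];cv2.imwrite(f"pics/{sys.argv[1]}{n}.png",f[:,:,::-1])
    hs=cv2.cvtColor(f,cv2.COLOR_RGB2HSV);m=(((hs[...,0]<6)|(hs[...,0]>174))&(hs[...,1]>170)&(hs[...,2]>90)).astype(np.uint8)
    # expected wing centre
    P=T(*b,np.array([(0,-.024,.155)]));e=proj(n,P)[0]
    k,l,st,ce=cv2.connectedComponentsWithStats(m)
    for i in range(1,k):
        if st[i,4]>25 and np.hypot(*(ce[i]-e))<60:
            pts=np.argwhere(l==i)[:,::-1].astype(np.float32);r=cv2.minAreaRect(pts);print(n,"exp",e,"blob",st[i],ce[i],"box",cv2.boxPoints(r).round(1).tolist())
E
python3 red.py e1; python3 go.py 0 -24 300
```

```text
scene exp [258.9947 212.3892] blob [247 205  24  18 239] [259.4435 213.5983] box [[245.0, 213.10000610351562], [269.29998779296875, 204.0], [273.0, 213.89999389648438], [248.6999969482422, 223.0]]
top exp [354.9105 243.2735] blob [346 232  20  23 111] [354.3423 240.6937] box [[345.29998779296875, 233.39999389648438], [349.3999938964844, 230.0], [366.0, 250.8000030517578], [361.8999938964844, 254.10000610351562]]
t 10.7 box mm [  -1.3 -110.3  335.5] theta -0.874 tilt [-0.001  0.001] q [-0.69  0.15  1.43 -0.    1.56  0.19] F [-0.7  0.   0.1] gap 0.0562
to [0.0, -24.0, 300.0] tool shift mm [ 29.5 -81.1  35.6]
```

servo_tool:
  steps:
    - [[5,-13.5,0],[0,0,1],0.5]
    - [[5,-13.5,0],[0,0,0],0.5]
    - [[5,-13.5,0],[0,0,0],0.5]
    - [[5,-13.5,0],[0,0,0],0.5]
    - [[5,-13.5,0],[0,0,0],0.5]
    - [[5,-13.5,0],[0,0,0],0.5]
    - [[0,0,20],[0,0,0],0.5]
    - [[0,0,30],[0,0,0],0.5]
    - [[0,0,30],[0,0,0],0.5]
    - [[0,0,30],[0,0,0],0.5]
    - [[0,0,30],[0,0,0],0.5]
    - [[0,0,20],[0,0,0],0.5]
    - [[0,0,0],[0,0,0],0.5]
    - [[0,0,0],[0,0,0],0.5]

```text
time: 11.87
tcp_pos: [0.5319, -0.2314, 0.1756]
ee_rot: [0.943, 0.332, -0.001, -0.001]
force: [0.6, -0.0, 0.3]
finger_gap: 0.047
gripper_force: 0.0
```

```bash
python3 red.py e2; python3 go.py 0 -24 150
python3 - <<'E'
import cv2,numpy as np
a=cv2.imread("pics/e2scene.png")[130:290,160:360];cv2.imwrite("pics/e2.png",cv2.resize(a,None,fx=3.5,fy=3.5,interpolation=cv2.INTER_CUBIC))
E
```

```text
scene exp [258.9947 212.3892] blob [247 211  25  12 116] [254.3621 216.7155] box [[245.5, 214.5], [268.6000061035156, 206.8000030517578], [271.29998779296875, 214.89999389648438], [248.1999969482422, 222.60000610351562]]
t 11.97 box mm [  2.8 -24.9 178.4] theta -0.894 tilt [ 0.002 -0.002] q [-0.61  0.11  1.76  0.    1.27  0.29] F [ 1.2 -0.1  0.7] gap 0.0468
to [0.0, -24.0, 150.0] tool shift mm [-2.4 -1.8 28.4]
```

View pics/e2.png

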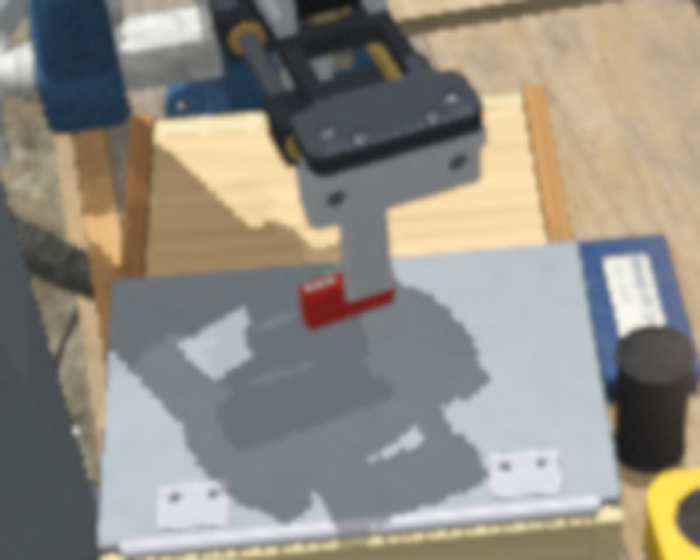

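Run:
```python
from h import *
from rig import manip
from scipy.spatial.transform import Rotation as R
s=manip.state();M=R.from_quat(s["ee_rot"]).as_matrix();p=s["tcp_pos"]
g=lambda P:((proj("scene",P)-[160,130])*3.5).round()
for k in(.0235,.035):print("tip edges",k,[g(p+M[:,1]*k+M[:,0]*e) for e in(-.008,.008)])
b=[.522,-.2103,.362]
a=1.88;c,n=np.cos(a),np.sin(a)
for z in(.142,.167):print("bar ends",z,[g(T(*b,[(c*x-n*y,-.024+n*x+c*y,z)])) for x in(-.005,.005) for y in(-.022,.022)])
```

```text
tip edges 0.0235 [array([[350., 292.]]), array([[385., 281.]])]
tip edges 0.035 [array([[359., 309.]]), array([[394., 298.]])]
bar ends 0.142 [array([[398., 301.]]), array([[307., 330.]]), array([[390., 287.]]), array([[299., 315.]])]
bar ends 0.167 [array([[394., 262.]]), array([[301., 291.]]), array([[386., 248.]]), array([[294., 277.]])]
```

The scene view shows the lid resting nearly flat on its pins. The fingers straddle the red wing, and the bar sits at about (300–395, 275–328), where the model predicts it. I descend.

servo_tool:
  steps:
    - [[-1.2,-0.8,10],[0,0,0],0.5]
    - [[-1,0,10],[0,0,0],0.5]
    - [[0,0,8],[0,0,0],0.5]
    - [[0,0,4],[0,0,0],0.5]
    - [[0,0,0],[0,0,0],0.5]
    - [[0,0,0],[0,0,0],0.5]

```text
time: 12.47
tcp_pos: [0.5302, -0.2328, 0.144]
ee_rot: [0.943, 0.332, -0.0, -0.0]
force: [0.2, -0.4, 0.2]
finger_gap: 0.0467
gripper_force: 0.0
```

servo_tool:
  steps:
    - [[0,0,3],[0,0,0],0.5]
    - [[0,0,3],[0,0,0],0.5]
    - [[0,0,3],[0,0,0],0.5]
    - [[0,0,0],[0,0,0],0.5]
    - [[0,0,0],[0,0,0],0.5]

```text
time: 12.88
tcp_pos: [0.5307, -0.2329, 0.136]
ee_rot: [0.943, 0.332, 0.0, 0.0]
force: [0.8, 1.6, 4.4]
finger_gap: 0.0469
gripper_force: 1.7
```

```bash
python3 go.py 0 -22 128
```

```text
t 12.88 box mm [ 1.00e-01 -2.42e+01  1.36e+02] theta -0.894 tilt [ 0.001 -0.   ] q [-0.61  0.15  1.8   0.    1.19  0.28] F [0.8 1.6 4.4] gap 0.0469
to [0.0, -22.0, 128.0] tool shift mm [ 0.6 -2.2  8. ]
```

servo_tool:
  steps:
    - [[0,-0.5,2],[0,0,0],0.5]
    - [[0,-0.5,2],[0,0,0],0.5]
    - [[0,-0.5,2],[0,0,0],0.5]
    - [[0,-0.5,1.5],[0,0,0],0.5]
    - [[0,0,0],[0,0,0],0.5]
    - [[0,0,0],[0,0,0],0.5]

```text
time: 13.38
tcp_pos: [0.5305, -0.2324, 0.1291]
ee_rot: [0.943, 0.332, 0.001, 0.002]
force: [3.4, -0.9, 5.6]
finger_gap: 0.0471
gripper_force: 2.8
```

servo_tool:
  steps:
    - [[0,0,1],[0,0,0],0.5]
    - [[0,0,1],[0,0,0],0.5]
    - [[0,0,0],[0,0,0],0.5]
    - [[0,0,0],[0,0,0],0.5]
    - [[0,0,0],[0,0,0],0.5]

```text
time: 13.8
tcp_pos: [0.5305, -0.2324, 0.1282]
ee_rot: [0.943, 0.332, 0.001, 0.002]
force: [1.1, -0.2, 10.3]
finger_gap: 0.047
gripper_force: 5.4
```

servo_tool:
  steps:
    - [[0,0,1],[0,0,0],0.5]
    - [[0,0,1],[0,0,0],0.5]
    - [[0,0,0],[0,0,0],0.5]
    - [[0,0,0],[0,0,0],0.5]
    - [[0,0,0],[0,0,0],0.5]

```text
time: 14.22
tcp_pos: [0.5306, -0.2325, 0.1281]
ee_rot: [0.943, 0.332, 0.001, 0.002]
force: [-3.2, 2.9, 20.5]
finger_gap: 0.0469
gripper_force: 10.1
```

servo_tool:
  grip_force: 20
  steps:
    - [[0,0,0],[0,0,0],0]
    - [[0,0,0],[0,0,0],0]
    - [[0,0,0],[0,0,0],0]
    - [[0,0,0],[0,0,0],0]
    - [[0,0,0],[0,0,0],0]
    - [[0,0,0],[0,0,0],0]

```text
time: 14.72
tcp_pos: [0.5301, -0.2312, 0.128]
ee_rot: [0.943, 0.332, 0.001, -0.0]
force: [-10.7, 12.7, 29.2]
finger_gap: 0.0105
gripper_force: 21.8
```

servo_tool:
  steps:
    - [[0,-1.2,-0.5],[0,0,0],0]
    - [[0,-1.2,-0.5],[0,0,0],0]
    - [[0,0,0],[0,0,0],0]
    - [[0,0,0],[0,0,0],0]

```text
time: 15.05
tcp_pos: [0.5297, -0.2307, 0.1281]
ee_rot: [0.943, 0.332, 0.002, 0.002]
force: [1.5, 1.5, 13.9]
finger_gap: 0.0099
gripper_force: 32.1
```

servo_tool:
  steps:
    - [[0,0,0],[0,0,5],0]
    - [[0,0,0],[0,0,5],0]
    - [[0,0,0],[0,0,5],0]
    - [[0,0,0],[0,0,5],0]
    - [[0,0,0],[0,0,0],0]
    - [[0,0,0],[0,0,0],0]

```text
time: 15.55
tcp_pos: [0.5297, -0.2306, 0.1282]
ee_rot: [0.987, 0.163, 0.002, 0.002]
force: [0.6, 1.4, 13.7]
finger_gap: 0.0099
gripper_force: 28.9
```

```bash
python3 go.py; python3 -c "
from rig import manip;print(manip.state()['torque'])"
```

```text
t 15.55 box mm [ -0.  -21.7 128.2] theta -1.243 tilt [ 0.005 -0.003] q [-0.61  0.16  1.81  0.    1.17  0.64] F [ 0.6  1.4 13.7] gap 0.0099
[ 0.47317906 -0.0138228  -0.04602349]
```

servo_tool:
  steps:
    - [[0,0,1],[0,0,6],0]
    - [[0,0,0],[0,0,6],0]
    - [[0,0,0],[0,0,6],0]
    - [[0,0,0],[0,0,6],0]
    - [[0,0,0],[0,0,6],0]
    - [[0,0,0],[0,0,6],0]
    - [[0,0,0],[0,0,6],0]
    - [[0,0,0],[0,0,6],0]
    - [[0,0,0],[0,0,6],0]
    - [[0,0,0],[0,0,6],0]
    - [[0,0,0],[0,0,6],0]
    - [[0,0,0],[0,0,6],0]
    - [[0,0,0],[0,0,6],0]
    - [[0,0,0],[0,0,3],0]
    - [[0,0,0],[0,0,0],0]
    - [[0,0,0],[0,0,0],0]

```text
time: 16.88
tcp_pos: [0.5298, -0.2301, 0.1281]
ee_rot: [0.856, -0.517, 0.003, -0.0]
force: [-1.0, 3.8, 19.5]
finger_gap: 0.0099
gripper_force: 30.1
```

```bash
python3 go.py; python3 -c "
from rig import manip;print(manip.state()['torque'])"
```

```text
t 16.88 box mm [  0.3 -21.3 128.1] theta -2.657 tilt [ 0.005 -0.002] q [-0.61  0.16  1.81  0.    1.17  2.05] F [-1.   3.8 19.5] gap 0.0099
[ 0.99697905  0.27191915 -0.01409394]
```

servo_tool:
  steps:
    - [[0,0,0],[0,0,2],0]
    - [[0,0,0],[0,0,2],0]
    - [[0,0,0],[0,0,2],0]
    - [[0,0,0],[0,0,2],0]
    - [[0,0,0],[0,0,1],0]
    - [[0,0,0],[0,0,0],0]
    - [[0,0,0],[0,0,0],0]

```text
time: 17.47
tcp_pos: [0.5299, -0.2301, 0.1281]
ee_rot: [0.813, -0.582, 0.003, -0.001]
force: [-0.9, 5.6, 19.1]
finger_gap: 0.0101
gripper_force: 30.4
```

```bash
python3 go.py; python3 -c "
from rig import manip;print(manip.state()['torque'])"
```

```text
t 17.47 box mm [  0.4 -21.3 128.1] theta -2.812 tilt [ 0.005 -0.002] q [-0.61  0.16  1.81  0.    1.17  2.21] F [-0.9  5.6 19.1] gap 0.0101
[0.9822499  0.16529928 0.37918988]
```

servo_tool:
  steps:
    - [[0,0,0],[0,0,2],0]
    - [[0,0,0],[0,0,2],0]
    - [[0,0,0],[0,0,0],0]
    - [[0,0,0],[0,0,0],0]

```text
time: 17.8
tcp_pos: [0.5299, -0.2303, 0.1281]
ee_rot: [0.793, -0.61, 0.003, -0.001]
force: [0.2, 4.3, 19.3]
finger_gap: 0.0105
gripper_force: 30.5
```

```bash
python3 go.py; python3 -c "
from rig import manip;print(manip.state()['torque'])"
```

```text
t 17.8 box mm [  0.4 -21.5 128.1] theta -2.882 tilt [ 0.005 -0.003] q [-0.61  0.16  1.81  0.    1.17  2.28] F [ 0.2  4.3 19.3] gap 0.0105
[0.94132275 0.15982529 0.50780563]
```

servo_tool:
  steps:
    - [[0,0,-1],[0,0,0],0.4]
    - [[0,0,-1],[0,0,0],0.4]
    - [[0,0,0],[0,0,0],0.4]
    - [[0,0,0],[0,0,0],0.4]
    - [[0,0,0],[0,0,0],0.4]
    - [[0,0,0],[0,0,0],0.4]
    - [[0,0,-10],[0,0,0],0.4]
    - [[0,0,-20],[0,0,0],0.4]
    - [[0,0,-30],[0,0,0],0.4]
    - [[0,0,-40],[0,0,0],0.4]
    - [[0,0,-40],[0,0,0],0.4]
    - [[0,0,-40],[0,0,0],0.4]

```text
time: 18.8
tcp_pos: [0.5263, -0.2291, 0.3065]
ee_rot: [0.792, -0.61, -0.002, 0.0]
force: [0.4, -0.8, -0.0]
finger_gap: 0.0375
gripper_force: 0.0
```

```bash
python3 go.py 0 -250 340
```

```text
t 18.8 box mm [ -2.6 -19.1 306.5] theta -2.884 tilt [-0.003  0.001] q [-0.61  0.    1.64 -0.    1.5   2.28] F [ 0.4 -0.8 -0. ] gap 0.0375
to [0.0, -250.0, 340.0] tool shift mm [229.3 -26.5 -34.1]
```

servo_tool:
  steps:
    - [[30,-3.3,-4],[0,0,0],0.4]
    - [[30,-3.3,-4],[0,0,0],0.4]
    - [[30,-3.3,-4],[0,0,0],0.4]
    - [[30,-3.3,-4],[0,0,0],0.4]
    - [[30,-3.3,-4],[0,0,0],0.4]
    - [[30,-3.3,-4],[0,0,0],0.4]
    - [[30,-3.3,-4],[0,0,0],0.4]
    - [[30,-3.3,-4],[0,0,0],0.4]
    - [[30,-20,0],[0,0,0],0.4]
    - [[30,-20,0],[0,0,0],0.4]
    - [[0,0,0],[0,0,0],0.4]
    - [[0,0,0],[0,0,0],0.4]

```text
time: 19.8
tcp_pos: [0.6681, -0.5035, 0.3314]
ee_rot: [0.792, -0.611, -0.004, -0.0]
force: [-0.2, 1.5, 0.5]
finger_gap: 0.0377
gripper_force: 0.0
```

```bash
python3 red.py e3
python3 - <<'E'
import cv2,numpy as np
a=cv2.imread("pics/e3scene.png")[130:330,150:400];b=cv2.imread("pics/e3top.png")[125:345,225:495]
cv2.imwrite("pics/e3.png",np.hstack([cv2.resize(a,(400,320)),cv2.resize(b,(393,320))]))
E
```

```text
top exp [354.9105 243.2735] blob [341 237  26  13 103] [355.4369 242.5631] box [[340.3999938964844, 245.3000030517578], [365.3999938964844, 236.39999389648438], [367.1000061035156, 241.1999969482422], [342.1000061035156, 250.10000610351562]]
```

View pics/e3.png

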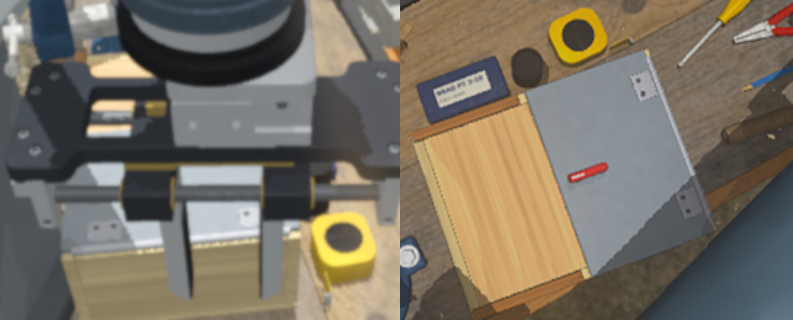

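The top view shows the lid shut flat and the wing square to the edge with its mark towards the deck. The bit case, tape and tin haven't moved, and the robot is clear.

```bash
python3 -c "
from rig import manip;print(manip.job_done())"
```

```text
the job is handed in; nothing more can be done
None
```

I pushed both offcuts into the box, shut the lid and turned the knob clockwise to its stop; the lid stayed shut after release, the bit case, tape and tin were not touched, and I handed the job in at about 20 s.

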